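# Go and no-go check of a test-frame leg

## Task

Check the loose aluminium leg on the steel gauge: hold it upright and low, start in front of the gauge's open mouth and slide it all the way through the go gap, then push it gently against the narrower no-go gap behind, which must stop it, and keep it pressed there for about a second with a push of about 9 N; never push it against the gauge with more than 14 N. Then lift it out, stand it upright in the shallow grey tray without dropping it and let go, and leave the other things on the bench where they are.

Things in the scene. Friction and masses are not known exactly. Their poses are not given: they have to be found in the camera images.
- leg: The leg to be checked: plain aluminium round bar, 24 mm diameter, 90 mm long, about 0.11 kg, standing upright on the bench. Origin at the centre of its underside, z up along the bar.
- leg_mid (a point): Centre of the leg on its axis, 45 mm above its underside.
- gauge: The gauge: bare steel C-frame lying flat, 92 mm wide, 34 mm high, floating on a grey block screwed to the bench at its rear (x 111 to 162 mm, under 34 mm high). Origin on the bench under the nominal middle of the go gap; x points level from the open mouth into the gauge (pushing direction), y across, z up. Frame stands up to 5 mm off in y (not reported), slides sideways with about 1.5 N, 8 mm each way.
- gauge_go (a point): Nominal middle of the go gap, 18 mm above the gauge's origin, moving with the rear block and not with the floating frame. The go gap is 26 mm wide and 20 mm long in x (-10 to +10 mm); in front of it two lead-in plates slant at 45 degrees, from x = -26 mm, where the mouth is about 54 mm wide. The bench itself is the floor: the frame has none.
- gauge_stop (a point): Nominal place of the leg's axis when the no-go gap stops it: x = 71 mm from the gauge's origin, 18 mm up. The no-go gap is 16 mm wide, between two dark steel anvils with square corners (front faces nominally at x = 80 mm), clamped anywhere up to 19 mm nearer or farther in x (not reported); they do not give. Between go and no-go gap is a pocket 68 mm wide, open above.
- tray: Shallow open grey plastic tray for checked parts, fixed, 100 x 100 mm outside, rim 14 mm high, walls and floor 4 mm thick. Origin at the centre of its underside; the leg stands on the floor 4 mm above the bench.
- stub: Bystander: shorter aluminium bar, 24 mm diameter, 45 mm tall, standing. Origin under its centre.
- drive: Bystander: flat dark storage drive, 100 x 70 x 8 mm. Origin under its centre.
- heatsink: Bystander: finned aluminium heatsink, 60 x 60 x 42 mm. Origin under its centre.
- fan: Bystander: black case fan, 80 x 80 x 25 mm, lying flat. Origin under its centre.
- module: Bystander: memory module, 68 x 30 x 5 mm, lying flat. Origin under its centre.
Not all that is in view belongs to the job. What is shaped like the leg but yellow is not meant.

How it is judged:
On the way, in this order (a step that is already met when the one before it is completed fails the run):
1. the leg is held upright and low in front of the gauge's mouth (axis 18 to 100 mm before the middle of the go gap) (x of leg_mid in the frame of gauge between -0.1 and -0.018 m and y of leg_mid in the frame of gauge between -0.035 and 0.035 m and height (world z) of leg_mid below 0.062 m and angle between leg_mid's own z axis and vertical below 0.15 rad), for 0.05 s.
2. the leg is in the go gap, upright and low (underside less than 17 mm above the bench) (x of leg_mid in the frame of gauge between -0.007 and 0.007 m and y of leg_mid in the frame of gauge between -0.011 and 0.011 m and height (world z) of leg_mid below 0.062 m and angle between leg_mid's own z axis and vertical below 0.15 rad), for 0.05 s.
3. through the go gap, the leg is pressed against the no-go anvils with at least about 5 N of push (6 N summed over the two contacts), upright and low, for 0.6 s (x of leg_mid in the frame of gauge between 0.048 and 0.098 m and y of leg_mid in the frame of gauge between -0.011 and 0.011 m and height (world z) of leg_mid below 0.062 m and angle between leg_mid's own z axis and vertical below 0.15 rad and contact force between leg and gauge above 6 N), for 0.6 s.
At the end, for the whole second after the job is handed in: The leg stands upright (within 0.1 rad) on the floor of the grey tray, inside its rim, released and at rest (x of leg_mid in the frame of tray between -0.046 and 0.046 m and y of leg_mid in the frame of tray between -0.046 and 0.046 m and angle between leg_mid's own z axis and vertical below 0.1 rad and height (world z) of leg_mid between 0.045 and 0.053 m and linear speed of leg below 0.02 m/s and contact force between the fingers and leg below 0.1 N); the robot touches nothing.
It fails at once if the leg is pushed against the gauge with more than about 14 N (19 N summed over the two contacts) (contact force between leg and gauge above 19 N).
It fails at once if the leg is let go more than 12 mm above the tray's floor (horizontal distance between leg_mid and tray below 0.07 m and height (world z) of leg_mid above 0.061 m and contact force between the fingers and leg below 0.1 N).
It fails at once if another thing on the bench is moved by more than 25 mm (distance of any of stub, drive, heatsink, fan, module from where it was at the start of the episode above 0.025 m).
It also fails if it takes over 67 s, if anything falls off the work surface, if the arm or the gripper's body presses on something with over 40 N, if the wrist force passes 120 N, or if a joint passes its speed limit or range.

## Robot

A 6-joint arm with a two-finger parallel gripper is mounted at the origin on the work surface. World frame = base frame: x ahead of the robot, y to its left, z up, the work surface at z = 0. Lengths are in m, angles in rad, forces in N, time in s.
With the tool pointing down it reaches from about 0.225 to 0.725 m from the base axis. Payload 3.1 kg.
Tool frame: the origin (TCP) lies midway between the tips of the shut fingers; the grasp point (between the pads) lies 19 mm behind it; z points along the fingers, x is the direction in which the jaws open and shut, and the axes are right-handed (so a half turn about z gives the same grasp; the last joint's range is limited). The gripper opens to 85 mm and grips with 20 to 120 N. Pads are 22 mm wide; open, the fingers measure 114 mm over their backs; the gripper's body (76 mm by 85 mm) begins 54 mm behind the grasp point. The pads swing forward as they close: fully open they stand 13 mm farther back than shut.
Start: joints at [-1.256, 0.048, 0.099, 1.622, 0, 1.443], TCP at [0.225, -0.474, 0.231] pointing down, gripper open.
Joint ranges: [-2.91, 2.91], [-0.99, 1.94], [-1.21, 1.42], [-2.12, 2.29], [-1.49, 1.47], [-3.14, 3.14]. Speed limits (rad/s): [2.79, 2.79, 3.14, 3.14, 3.14, 3.14].

## Interface

Orientations are given as a unit quaternion [w, x, y, z].
In Python, from workcell import r gives the robot as it stands. The module is installed in compiled form; this text tells all that it offers. Calls block until the motion is done:
- r.movep(position, orientation): joint-space move of the TCP to a pose.
- r.move_straight(position, frame=None, rate=0.15, force_limit=None): straight line of the TCP; frame=None keeps the orientation; rate is the mean speed in m/s. With force_limit (N) it stops when the force on the tool has changed by that much, and returns True; else False.
- r.move_j(angles): joint-space move.
- r.ungrasp() and r.close(strength=None): open the fingers fully, or close them until they stop; strength is the grip in N (None keeps the last).
- r.dwell(seconds).
- r.inverse_kinematics(position, orientation): joint angles nearest the present ones, or None.
- r.snapshot(name): name is "side" or "top" or "wrist"; returns (picture, depth): 384x512x3 uint8, red, green, blue; 384x512 float32, m along the optical axis (not along the pixel's ray), 0 where there is no reading.
- r.camera_info(name): a dict with "intrinsics" (3x3 intrinsics, pixels), "view" (4x4, takes a point from world to camera coordinates). Camera axes: x right, y up, looking along -z (the intrinsics and any distortion apply to the point x, -y, -z); pixel columns grow to the right and rows downward; lengths in m; the calibration is good to about 2 mm. A picture is of the moment at which its call begins: read the wrist's pose just before it. camera_info takes no time and is no camera call; for the wrist camera it gives the pose at the moment of the call.
A pose or a line that the arm cannot do raises r.MotionError and nothing moves.
- r.sign_off(): hands the job in, once; it reports no verdict.
Trained networks look in the newest picture that a camera, given by its name, has taken for a name from the list of things; names that differ only in an ending like _2 or _b are one class to them, and where a whole thing is asked for, a point or a joint stands for the part that bears it (a point fixed in the world has none). Each returns a list of dicts, best first, with "p" (0 to 1); they miss things now and then, are a little off and sometimes report something else, mostly with a low value. They report only what shows in the picture. A call takes as long as a camera call. They do not tell look-alikes from the thing itself.
- r.outline_of(camera, query): "pixels" (384x512 bool, what is visible of it) and "extent" ([left, top, right, bottom] in pixels, round what is visible of it).
- r.spot_point(camera, query): "centre" ([column, row] in pixels: a listed point, or the origin of a listed thing).
Readings, each from a call of its own:
- r.get_time(): time.
- r.get_joints(): joint angles.
- r.get_dq(): joint speeds.
- r.get_effort(): joint torques, N m.
- r.get_position(): TCP position.
- r.get_ee_rot(): TCP orientation.
- r.get_contact_force(): force on the tool from outside, world axes, zero at the start.
- r.get_moment(): the same for the moment, N m.
- r.get_width(): finger opening in m.
Only numpy, scipy, OpenCV 4.12 (cv2) and the standard library are available. Lean on these libraries where they do the work, as an engineer would, in place of code of your own. Each camera call takes 0.05 s, during which the arm holds its last target. There are 200 camera calls.

## Working session

There is one attempt and no reset: what is moved stays moved. The work goes in short steps, each a Python script; the robot and the scene stay as the last script left them, time stands still between calls to the robot, and variables do not carry over. Pictures are saved under pics/ and viewed, about 8 in all and at most 12, crops included, and the job is handed in when it is done.

```bash
mkdir -p pics
cat > h.py <<'E'
import numpy as np, cv2
from workcell import r
def cam(n):
    i=r.camera_info(n); return np.array(i["intrinsics"]),np.array(i["view"]),i
def world(n,u,v,d,C=None):
    K,V,_=C or cam(n)
    p=np.linalg.inv(K)@np.stack([np.atleast_1d(u)*1.,np.atleast_1d(v)*1.,np.ones(np.size(u))])*d
    c=np.stack([p[0],-p[1],-p[2],np.ones(p.shape[1])])
    return (np.linalg.inv(V)@c)[:3].T
def plane(n,u,v,z,C=None):
    C=C or cam(n); o=np.linalg.inv(C[1])[:3,3]; q=world(n,u,v,1.,C)[0]; t=(z-o[2])/(q[2]-o[2]); return o+t*(q-o)
def save(f,im): cv2.imwrite("pics/"+f,im[...,::-1])
E
python3 - <<'E'
from h import *
print(r.camera_info("top"))
ims=[]
for n in("top","side"):
    im,d=r.snapshot(n); np.save(n+"_d.npy",d); np.save(n+".npy",im); C=cam(n); save(n+"0.png",im)
    for q in ["leg","gauge","gauge_go","gauge_stop","tray","stub","drive","heatsink","fan","module"]:
        if q.startswith("gauge_"): 
            for s in r.spot_point(n,q)[:2]: print(n,q,round(s["p"],2),np.round(s["centre"]),plane(n,*s["centre"],.018,C).round(3))
            continue
        for s in r.outline_of(n,q)[:3]:
            m=s["pixels"]&(d>0); v,u=np.nonzero(m); P=world(n,u,v,d[m],C)
            print(n,q,round(s["p"],2),np.round(s["extent"]),np.median(P,0).round(3),np.percentile(P,2,0).round(3),np.percentile(P,98,0).round(3))
print(r.get_time())
E
```

```text
{'intrinsics': array([[427.31364968,   0.        , 253.50651899],
       [  0.        , 427.31364968, 189.83059275],
       [  0.        ,   0.        ,   1.        ]]), 'view': array([[-0.01568879, -0.99985251, -0.00698781,  0.00506391],
       [ 0.99012685, -0.01650902,  0.1391987 , -0.56191229],
       [-0.13929353, -0.00473496,  0.99023982, -1.13681409],
       [ 0.        ,  0.        ,  0.        ,  1.        ]])}
top leg 0.69 [126. 213. 142. 220.] [0.491 0.324 0.075] [0.482 0.32  0.009] [0.502 0.337 0.094]
top leg 0.64 [124. 183. 142. 190.] [0.57  0.321 0.083] [0.561 0.315 0.007] [0.582 0.336 0.093]
top gauge 0.67 [233. 148. 270. 217.] [0.622 0.002 0.031] [ 0.498 -0.049 -0.001] [0.677 0.053 0.038]
top gauge_go 0.63 [249. 209.] [0.511 0.009 0.018]
top gauge_stop 0.73 [252. 179.] [0.595 0.    0.018]
top tray 0.92 [339. 173. 390. 223.] [ 0.535 -0.317  0.004] [ 0.479 -0.372 -0.001] [ 0.589 -0.258  0.015]
top drive 0.59 [142. 130. 167. 166.] [0.696 0.28  0.008] [0.648 0.245 0.003] [0.744 0.313 0.013]
top heatsink 0.61 [248. 106. 272. 134.] [ 0.753 -0.028  0.035] [ 0.723 -0.059  0.0
[... 845 characters left out ...]
 [118. 222. 168. 260.] [0.697 0.283 0.007] [0.646 0.245 0.   ] [0.748 0.317 0.01 ]
side stub 0.52 [288. 152. 298. 168.] [ 0.638 -0.202  0.026] [ 0.631 -0.217  0.   ] [ 0.651 -0.196  0.045]
side drive 0.75 [118. 226. 168. 259.] [0.697 0.283 0.007] [0.647 0.246 0.   ] [0.747 0.317 0.01 ]
side heatsink 0.58 [206. 160. 238. 188.] [ 0.745 -0.016  0.032] [ 0.722 -0.061  0.   ] [0.787 0.006 0.042]
side fan 0.93 [288. 136. 319. 156.] [ 0.682 -0.294  0.023] [ 0.648 -0.35   0.   ] [ 0.731 -0.262  0.028]
side module 0.62 [262. 268. 298. 286.] [0.39  0.149 0.003] [0.358 0.13  0.   ] [0.422 0.167 0.006]
side module 0.35 [183. 244. 204. 282.] [0.505 0.281 0.058] [0.501 0.267 0.008] [0.522 0.287 0.091]
1.1
```

Run:
```python
import numpy as np,cv2
s=np.load("side.npy")[...,::-1]; t=np.load("top.npy")[...,::-1]
a=cv2.resize(s[225:325,130:230],(400,400),interpolation=cv2.INTER_CUBIC)
b=cv2.resize(t[140:240,215:315],(400,400),interpolation=cv2.INTER_CUBIC)
cv2.imwrite("pics/crop.png",np.hstack([a,b]))
```

```text
(no output)
```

View pics/top0.png

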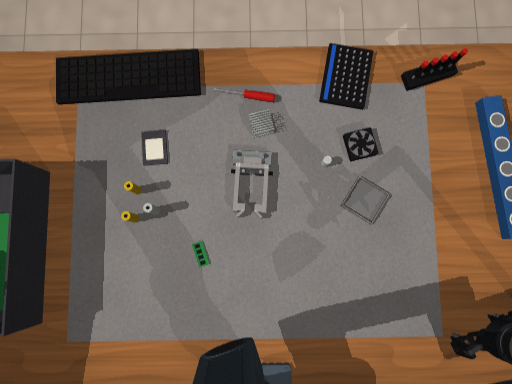

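View pics/crop.png

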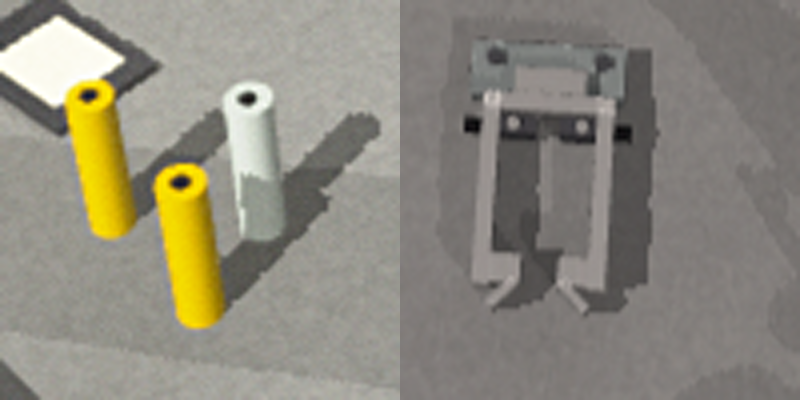

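Top view: aluminium leg at (148,208), and its two look-alikes, the yellow ones at (129,186) and (126,216), are rejected. The stub is at (327,160), the gauge at (252,185) with its mouth toward the robot, and the tray at (366,199). The close crop confirms the leg is the pale one, at side-view (194,262).

```bash
cat >> h.py <<'E'
def Q(psi): return [0,np.cos(psi/2),np.sin(psi/2),0]
E
python3 - <<'E'
from h import *
for psi in (0,np.pi):
    for p in ([.51,.277,.05],[.50,0,.05],[.59,0,.05],[.535,-.317,.06]):
        print(psi,p,r.inverse_kinematics(p,Q(psi)))
r.movep([.50,.0,.30],Q(0)); C=cam("wrist"); im,d=r.snapshot("wrist"); save("w0.png",im); np.savez("w0.npz",im=im,d=d,K=C[0],V=C[1])
for q in("gauge_go","gauge_stop","gauge"):
    for s in r.spot_point("wrist",q)[:2]: print(q,s["p"],s["centre"],plane("wrist",*s["centre"],.018 if q!="gauge" else 0,C))
P=world("wrist",*[a.ravel() for a in np.meshgrid(range(512),range(384))],d.ravel(),C)
np.save("w0P.npy",P.reshape(384,512,3))
r.movep([.50,.26,.28],Q(0)); C=cam("wrist"); im,d=r.snapshot("wrist"); save("w1.png",im); np.savez("w1.npz",im=im,d=d,K=C[0],V=C[1])
for s in r.outline_of("wrist","leg"):
    m=s["pixels"]&(d>0); v,u=np.nonzero(m); P=world("wrist",u,v,d[m],C); T=P[P[:,2]>.086]
    print(s["p"],s["extent"],len(T),T[:,:2].min(0),T[:,:2].max(0),T[:,2].mean() if len(T) else 0,im[m].mean(0))
print(r.get_time(),r.get_contact_force())
a=cv2.imread("pics/w0.png");b=cv2.imread("pics/w1.png")
cv2.imwrite("pics/ww.png",cv2.resize(np.hstack([a,b]),(800,300)))
E
```

```text
0 [0.51, 0.277, 0.05] [ 0.38203088  0.22710618 -0.0649262   1.27876395  0.          1.95282721]
0 [0.5, 0, 0.05] [-0.13420248  0.02325392 -0.2890039   1.25853851  0.          1.43659385]
0 [0.59, 0, 0.05] [-0.11363423  0.25132689 -0.03615179  1.28331764  0.          1.4571621 ]
0 [0.535, -0.317, 0.06] [-0.64269234  0.32627889  0.07598632  1.32050376  0.          0.92810398]
3.141592653589793 [0.51, 0.277, 0.05] [ 0.38203088  0.22710618 -0.0649262   1.27876395  0.         -1.18876545]
3.141592653589793 [0.5, 0, 0.05] [-0.13420248  0.02325392 -0.2890039   1.25853851  0.         -1.7049988 ]
3.141592653589793 [0.59, 0, 0.05] [-0.11363423  0.25132689 -0.03615179  1.28331764  0.         -1.68443055]
3.141592653589793 [0.535, -0.317, 0.06] [-0.64269234  0.32627889  0.07598632  1.32050376  0.         -2.21348867]
gauge_go 0.83 [265.5, 150.6] [0.51581732 0.01084086 0.018     ]
gauge_stop 0.68 [311.2, 156.1] [0.58672409 0.00229023 0.018     ]
gauge 0.62 [266.1, 149.8] [0.51744334 0.00970772 0.        ]
0.95 [298.8, 104.2, 324.4, 120.0] 322 [0.55952374 0.31655929] [0.58179032 0.3378675 ] 0.0915742665095004 [190.35490605 168.02713987  68.54697286]
0.72 [256.0, 140.9, 278.1, 165.0] 310 [0.50137055 0.26305445] [0.52446059 0.28636307] 0.09149106582704002 [190.91084337 191.05301205 187.58313253]
0.57 [238.2, 98.7, 259.8, 119.2] 339 [0.48043147 0.31998497] [0.50248493 0.34334183] 0.09169362563648187 [212.69411765 193.06764706  81.92647059]
4.4083 [-0.50133239  0.32306766 -0.01230272]
```

View pics/ww.png

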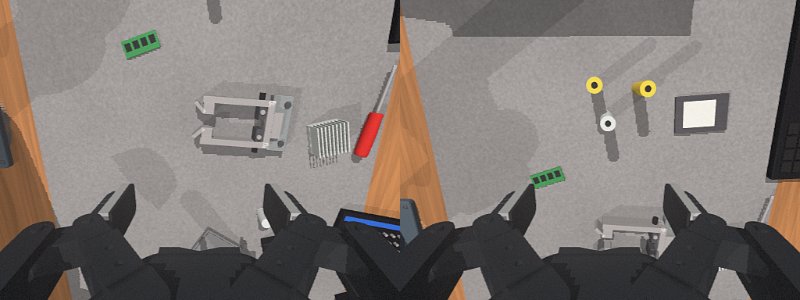

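Wrist views: gauge on the left at (240,123), and on the right the pale leg at (607,124) with yellow ones at (594,85) and (648,89). The leg's position agrees with the outline: (0.513, 0.275), top at 0.0915 m. Next I fit the gauge axis from depth while grasping.

Run:
```python
from h import *
P=np.load("w0P.npy").reshape(-1,3); z=np.load("w0.npz"); im=z["im"].reshape(-1,3)
m=(P[:,0]>.46)&(P[:,0]<.70)&(abs(P[:,1])<.08)&(P[:,2]>.022)&(P[:,2]<.07)
print(m.sum(),np.percentile(P[m,2],[1,25,50,75,99]).round(3))
G=P[m];
# raster top view, 2px/mm -> 1 mm/px : x right, y up
H=np.zeros((160,240,3),np.uint8)
for p,c in zip(P[m],im[m]): 
    i,j=int((.08-p[1])*1000),int((p[0]-.46)*1000); H[i:i+1,j:j+1]=c[::-1]
H=cv2.dilate(H,np.ones((2,2)))
H=cv2.resize(H,(720,480),interpolation=cv2.INTER_NEAREST)
for k in range(0,240,20): cv2.line(H,(k*3,0),(k*3,6),(0,255,255),1)
for k in range(0,160,20): cv2.line(H,(0,k*3),(6,k*3),(0,255,255),1)
cv2.imwrite("pics/ras.png",H)
# grasp meanwhile
psi=0
r.movep([.5129,.2747,.16],Q(psi)); r.move_straight([.5129,.2747,.050],rate=.12); r.close(80); print(r.get_width(),r.get_time(),r.get_position())
```

```text
4701 [0.022 0.025 0.035 0.036 0.038]
0.022511083415100924 6.6333 [0.51329785 0.27482453 0.05044721]
```

View pics/ras.png

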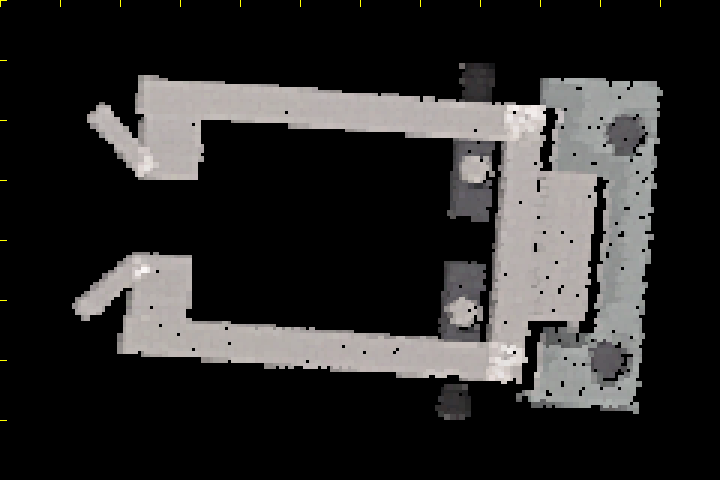

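Raster: frame sides and block edge both slope to yaw ≈ -0.070. The go gap's middle is at (165,217), i.e. world (0.515, 0.008). The anvil faces are at u≈447, about 94 mm in, so I expect the stop at x≈85 mm. The block's centreline agrees within about 1.5 mm.

```bash
cat >> h.py <<'E'
G=np.array([.515,.008]); psi=-.070; D=np.array([np.cos(psi),np.sin(psi)])
def at(x,z): return [*(G+x*D),z]
def fx(): return r.get_contact_force()
E
python3 - <<'E'
from h import *
f0=fx(); r.move_straight([.5133,.2748,.13],rate=.15); print("weight",fx()-f0,r.get_width())
r.movep(at(-.07,.13),Q(psi)); r.move_straight(at(-.07,.056),rate=.12,force_limit=6)
print(r.get_position(),r.get_time(),r.get_width())
C=cam("wrist"); im,d=r.snapshot("wrist"); save("w2.png",im)
s,sd=r.snapshot("side"); save("s2.png",s)
a=np.hstack([cv2.imread("pics/w2.png")[:300,60:460],cv2.resize(cv2.imread("pics/s2.png")[130:280,190:390],(400,300))]); cv2.imwrite("pics/ws2.png",a)
E
```

```text
weight [-0.3777299  -0.95361368 -4.07698871] 0.022231868323399087
[0.44576497 0.01315491 0.05654959] 9.1333 0.02232080865365249
```

View pics/ws2.png

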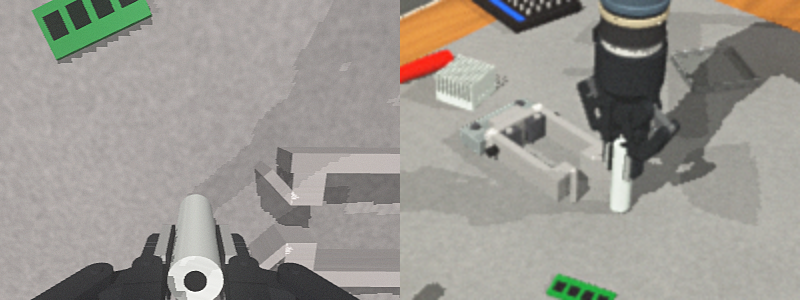

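The leg is held upright and low just in front of the mouth. Now I slide it through.

Run:
```python
from h import *
f0=fx(); np.save("f0.npy",f0)
h=r.move_straight(at(.062,.056),rate=.035,force_limit=7)
p=np.array(r.get_position()); print(h,p,((p[:2]-G)@D).round(4),fx()-f0,r.get_width(),r.get_time())
if not h:
    r.dwell(.2); f1=fx(); np.save("f1.npy",f1)
    h=r.move_straight(at(.100,.056),rate=.006,force_limit=5)
    for _ in range(3):
        p=np.array(r.get_position()); f=fx()-f1; print(h,((p[:2]-G)@D).round(4),f.round(2),"along",(f[:2]@D).round(2),r.get_width(),r.get_time()); r.dwell(.05)
```

```text
False [0.57681111 0.00364849 0.0560449 ] 0.062 [0.46570338 0.45477791 0.10919728] 0.021830515095889777 13.1583
True 0.0862 [ 0.54 -0.32 -0.37] along 0.56 0.02213237847381694 17.35
True 0.0857 [ 0.3  -0.09 -0.77] along 0.3 0.022510246007770095 17.4
True 0.0853 [ 1.2   0.77 -0.48] along 1.15 0.02232311047684813 17.45
```

Contact at about x=85–86 mm, as expected, but the arm relaxed back after the stop. I'll creep in with small steps while watching the force.

Run:
```python
from h import *
f1=np.load("f1.npy")
def st(t):
    p=np.array(r.get_position()); F=[]
    for _ in range(5): F.append(fx()-f1); r.dwell(.02)
    f=np.mean(F,0); a=-(f[:2]@D); print(t,((p[:2]-G)@D).round(5),f.round(2),"push",a.round(2),np.std(F,0)[0].round(2),round(r.get_time(),2)); return a
a=st("0"); p=np.array(r.get_position()); x=(p[:2]-G)@D
for k in range(25):
    x+=.0003
    r.move_straight(at(x,.056),rate=.006,force_limit=8); a=st("%.4f"%x)
    if a>5 : break
```

```text
0 0.085 [ 0.36  0.07 -0.21] push -0.36 0.72 17.58
0.0850 0.08511 [ 0.49  0.52 -0.07] push -0.45 0.6 18.23
0.0853 0.08537 [0.41 0.29 0.16] push -0.39 0.45 18.57
0.0856 0.08565 [-0.22  0.28 -0.75] push 0.24 0.21 18.9
0.0859 0.08596 [ 0.58  0.09 -0.63] push -0.57 0.6 19.23
0.0862 0.08626 [ 0.44  0.57 -0.26] push -0.4 0.45 19.57
0.0865 0.08655 [ 0.34  0.02 -0.24] push -0.34 0.49 19.9
0.0868 0.0868 [ 0.5   0.21 -0.37] push -0.49 0.1 20.23
0.0871 0.08694 [-0.51  0.28  0.11] push 0.53 0.33 20.57
0.0874 0.08712 [-0.9  -0.27  0.35] push 0.88 0.59 20.9
0.0877 0.08726 [-2.19 -0.19  0.58] push 2.17 0.43 21.23
0.0880 0.08741 [-3.81 -0.37  1.06] push 3.77 0.2 21.57
0.0883 0.08749 [-4.43 -0.77  1.59] push 4.36 0.33 21.9
0.0886 0.08757 [-4.82 -0.8   1.64] push 4.75 0.59 22.23
0.0889 0.08764 [-5.42 -0.51  1.94] push 5.37 0.46 22.57
```

Run:
```python
from h import *
f1=np.load("f1.npy")
def st(t,n=6):
    p=np.array(r.get_position()); F=[]
    for _ in range(n): F.append(fx()-f1); r.dwell(.02)
    f=np.mean(F,0); a=-(f[:2]@D); print(t,((p[:2]-G)@D).round(5),f.round(2),"push",a.round(2),round(r.get_time(),2)); return a
x=.0889
for k in range(14):
    x+=.0003
    r.move_straight(at(x,.056),rate=.006,force_limit=6); a=st("%.4f"%x)
    if a>8.4 : break
for k in range(10): st("hold")
s,_=r.snapshot("side"); cv2.imwrite("pics/press.png",cv2.resize(s[110:260,190:390,::-1],(800,600),interpolation=cv2.INTER_CUBIC))
```

```text
0.0892 0.08767 [-6.01 -0.16  2.28] push 5.99 22.92
0.0895 0.08771 [-6.64 -0.38  2.5 ] push 6.6 23.27
0.0898 0.0878 [-7.16 -0.63  2.96] push 7.09 23.62
0.0901 0.08783 [-7.57 -0.19  3.49] push 7.53 23.97
0.0904 0.08791 [-7.93 -0.29  3.56] push 7.89 24.32
0.0907 0.08798 [-8.27 -0.55  4.01] push 8.21 24.67
0.0910 0.08802 [-9.04 -0.48  4.1 ] push 8.98 25.02
hold 0.08799 [-8.65 -0.18  4.12] push 8.61 25.12
hold 0.08802 [-8.93 -0.51  4.54] push 8.87 25.22
hold 0.088 [-9.2  -0.37  4.37] push 9.16 25.32
hold 0.08801 [-8.91 -0.    4.29] push 8.89 25.42
hold 0.088 [-8.65 -0.58  4.06] push 8.59 25.52
hold 0.08802 [-8.74 -0.57  4.64] push 8.68 25.62
hold 0.088 [-8.76 -0.54  4.43] push 8.7 25.72
hold 0.08801 [-8.68 -0.73  4.07] push 8.61 25.82
hold 0.088 [-8.76 -0.2   4.13] push 8.72 25.92
hold 0.08802 [-8.9  -0.87  4.41] push 8.81 26.02
```

View pics/press.png

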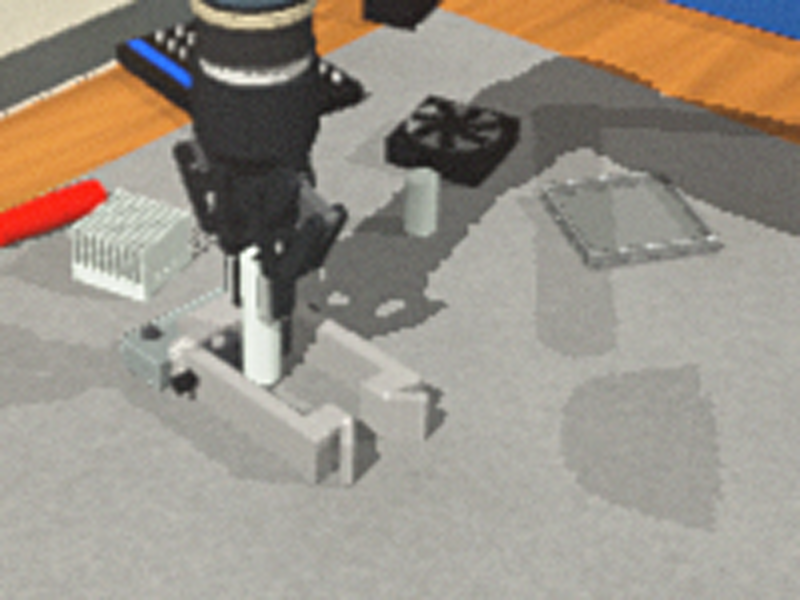

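The leg stands upright against the anvils. Push held at 8.6–9.2 N for over a second. Now back off, lift and place.

Run:
```python
from h import *
f1=np.load("f1.npy")
r.move_straight(at(.078,.056),rate=.02); print("free",(fx()-f1).round(2))
print("lift",r.move_straight(at(.078,.16),rate=.10,force_limit=15))
T=[.533,-.316]
r.movep([*T,.16],Q(psi)); r.move_straight([*T,.075],rate=.1)
r.dwell(.2); h=r.move_straight([*T,.0515],rate=.012,force_limit=3)
print(h,r.get_position(),fx()-f1,r.get_width(),r.get_time())
s,_=r.snapshot("side"); cv2.imwrite("pics/tray.png",cv2.resize(s[90:210,270:430,::-1],(800,600),interpolation=cv2.INTER_CUBIC))
```

```text
free [0.66 0.54 0.31]
lift False
True [ 0.53296867 -0.31599406  0.05443229] [ 0.22000271 -0.12094915  6.22597865] 0.022531382290045 32.0167
```

View pics/tray.png

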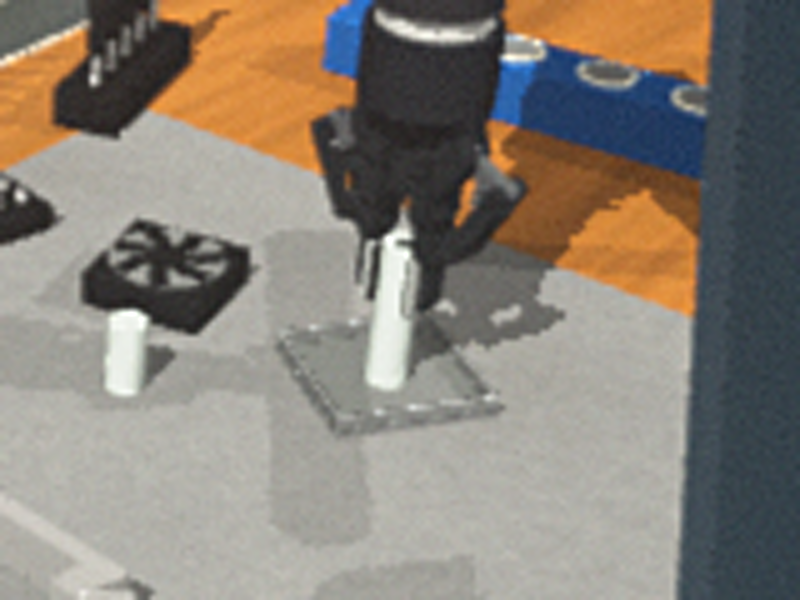

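Floor contact came at 0.0544, exactly as expected (grasp height + 4 mm), well inside the rim. Releasing.

Run:
```python
from h import *
r.ungrasp(); r.dwell(.3); p=r.get_position(); r.move_straight([p[0],p[1],.20],rate=.12)
r.movep([.42,-.25,.30],Q(psi)); r.dwell(.3)
for n in("side","top"):
    C=cam(n); im,d=r.snapshot(n); save("end_"+n+".png",im)
    for q in ["leg","tray","stub","drive","heatsink","fan","module"]:
        for s in r.outline_of(n,q)[:3]:
            m=s["pixels"]&(d>0); v,u=np.nonzero(m); P=world(n,u,v,d[m],C)
            print(n,q,round(s["p"],2),np.median(P,0).round(3),np.percentile(P,2,0).round(3),np.percentile(P,98,0).round(3))
C=cam("wrist"); im,d=r.snapshot("wrist"); P=world("wrist",*[a.ravel() for a in np.meshgrid(range(512),range(384))],d.ravel(),C)
near=(abs(P[:,0]-.533)<.06)&(abs(P[:,1]+.316)<.06)
for lo,hi in((.088,.11),(.01,.03),(.03,.06),(.06,.088)):
    k=P[near&(P[:,2]>lo)&(P[:,2]<hi)]; print(lo,len(k),k.mean(0).round(4) if len(k) else "")
a=cv2.imread("pics/end_side.png")[90:210,270:430]; b=cv2.imread("pics/end_top.png")[80:280,100:420]
save("end_w.png",im); cv2.imwrite("pics/end.png",np.hstack([cv2.resize(a,(400,300)),cv2.resize(b,(400,300))])); print(r.get_time(),r.get_contact_force())
```

```text
side leg 0.86 [0.485 0.337 0.054] [ 0.48   0.303 -0.001] [0.522 0.344 0.091]
side leg 0.83 [0.563 0.332 0.057] [0.56  0.32  0.003] [0.578 0.339 0.091]
side leg 0.57 [ 0.528 -0.307  0.054] [ 0.52  -0.338  0.004] [ 0.543 -0.301  0.094]
side tray 0.67 [ 0.522 -0.313  0.004] [ 0.469 -0.375 -0.001] [ 0.589 -0.252  0.014]
side tray 0.31 [ 0.681 -0.294  0.023] [ 0.646 -0.357 -0.001] [ 0.73  -0.262  0.028]
side stub 0.41 [ 0.684 -0.295  0.024] [ 0.647 -0.348  0.005] [ 0.73  -0.264  0.028]
side stub 0.31 [0.587 0.011 0.024] [ 0.491 -0.049 -0.001] [0.675 0.055 0.035]
side drive 0.85 [0.697 0.281 0.007] [0.647 0.246 0.002] [0.744 0.316 0.01 ]
side heatsink 0.77 [ 0.745 -0.016  0.031] [ 0.722 -0.06   0.   ] [0.787 0.006 0.043]
side heatsink 0.24 [ 0.528 -0.307  0.054] [ 0.52  -0.32   0.006] [ 0.541 -0.301  0.094]
side fan 0.57 [ 0.685 -0.292  0.024] [ 0.647 -0.343  0.005] [ 0.731 -0.263  0.028]
side module 0.85 [0.389 0.148 0.003] [0.359 0.128 0.001] [0.421 0.167 0.006]
top leg 0.71 [0.491 0.326 0.075] [ 0.482  0.32  -0.001] [0.503 0.347 0.092]
top leg 0.42 [0.571 0.32  0.079] [0.561 0.315 0.005] [0.584 0.336 0.093]
top tray 0.68 [ 0.542 -0.305  0.004] [ 0.476 -0.374 -0.002] [ 0.594 -0.255  0.016]
top tray 0.58 [ 0.532 -0.309  0.087] [ 0.522 -0.325  0.014] [ 0.543 -0.303  0.097]
top stub 0.52 [ 0.641 -0.206  0.043] [ 0.632 -0.217  0.001] [ 0.652 -0.197  0.047]
top drive 0.79 [0.696 0.279 0.008] [0.648 0.246 0.002] [0.745 0.312 0.013]
top heatsink 0.91 [ 0.751 -0.028  0.034] [ 0.723 -0.062 -0.002] [0.788 0.003 0.045]
top fan 0.89 [ 0.691 -0.306  0.025] [ 0.652 -0.349  0.005] [ 0.731 -0.266  0.03 ]
top fan 0.5 [ 0.752 -0.028  0.035] [ 0.724 -0.059  0.009] [0.786 0.    0.045]
0.088 274 [ 0.5314 -0.315   0.095 ]
0.01 585 [ 0.5299 -0.3131  0.0153]
0.03 118 [ 0.5266 -0.3087  0.0451]
0.06 138 [ 0.5265 -0.3087  0.0743]
36.225 [-0.62150418 -0.50509677 -0.20138491]
```

View pics/end.png

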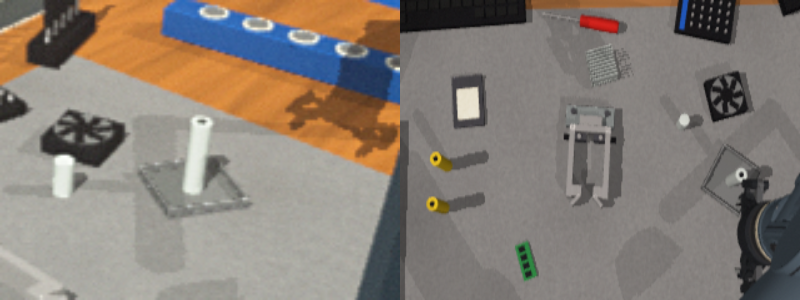

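The leg stands upright in the tray: side-surface points at two heights coincide within 0.1 mm and the top is at 0.095. Everything else is where it was, and the robot is clear.

```bash
python3 -c "
from h import *
r.sign_off()"
```

```text
the job is handed in; nothing more can be done
```

I checked the leg on the gauge, stood it in the grey tray and handed the job in at about 36 s of the 67 s allowed. The sign-off gives no verdict.

- **Go gap:** I gripped the pale aluminium leg, not the two yellow look-alikes. I held it upright about 6 mm above the bench in front of the mouth and slid it through; the force reading afterwards had changed by less than 1 N.
- **No-go gap:** It stopped the leg. I raised the push in small steps and held it at 8.6–9.2 N for just over a second. The highest averaged reading was 9.2 N. The upward force on the tool also rose by about 4 N during the press; I took it for friction and it vanished when I backed off.
- **First contact:** A first approach set to stop at 5 N stopped at x ≈ 86 mm, but I caught no reading of its peak. The arm then eased back, so I crept in again.
- **Stop position:** The tool ended at 88 mm, against the 85 mm I had estimated from the picture. I put this down to flex and measurement error.
- **Tray:** The leg touched the tray floor at the expected height and I released it there. The last images show it upright near the tray's centre, top at 0.095 m.
- **Bystanders:** All five were within a few millimetres of where they started. The networks gave some false labels, such as calling the fan "stub", and I discounted these against the picture.

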